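# Find the heavy side of a sample carousel and hold it down

## Task

The sealed sample carousel on the balancing stand has a hidden heavy side, and its stiff bearing keeps it wherever it is left. Take the crank handle, turn the carousel through at least one full turn (either way) to feel where it is heavy, then bring the heavy side straight down and finish still gripping the handle, with the carousel at rest. Leave the jar, the beaker and the tray where they are.

Things in the scene. Friction and masses are not known exactly. Their poses are not given: they have to be found in the camera images.
- stand: White balancing stand, fixed: foot plate 170 x 160 x 14 mm; at its +y side an upright 60 x 28 mm with a bearing that carries the carousel's level axis. Origin: on the bench, straight under the carousel's middle; z up; y along the axis, from the crank handle's side to the upright's side. The axis is 160 mm above the origin. Turned about the vertical by up to 0.5 rad.
- axis (a point): Middle of the carousel, on its axis; axes as the stand's. The carousel is a sealed steel drum 152 mm across, 40 mm thick, 16 dark tube mouths near the rim. Inside, unseen, about 45 mm off the axis, sits a 0.36 to 0.54 kg weight, on another side at every start. Gravity on it adds up to 0.24 N m. Bearing: dry friction about 0.26 N m, equal both ways, so it stays where left.
- drum (a joint): Turning angle q of the carousel, rad, counted over several turns; 0: crank handle straight above the axis; growing: the handle goes from the top towards the stand's +x, then down. At least two turns either way. Starts within 0.8 of 0. In the stand's frame the handle's middle is at (45 sin q, -100, 160 + 45 cos q) mm.
- handle: Crank handle (origin at its middle), a black sleeve 18 mm thick, 58 mm long, parallel to the axis, 51 to 109 mm out from the drum's -y face on a bare 12 mm pin, 45 mm off the axis. It spins freely on its pin: hold it tight from above and lead it round with the gripper upright. Goes round with the carousel; its orientation tells nothing.
- lug (a point): Round lug, 22 mm across, 10 mm thick, on the crank arm opposite the handle, 45 mm off the axis. It only balances arm and handle; it is not the heavy side. The push at the handle, square to the arm, is 0 to 11 N on the way round: greatest when the heavy side is level with the axis and rising, least when level and sinking. Origin at its middle, fixed to the carousel.
- reagent: Bystander: brown jar with a white lid, 60 mm diameter, 130 mm high, origin under its middle. Loose.
- beaker: Bystander: white open beaker, 68 mm diameter, 85 mm high, origin under its middle. Loose.
- tray: Bystander: shallow open metal tray 110 x 150 x 30 mm, origin under its middle. Loose.

How it is judged:
By the outcome, as a careful person would: the job done as asked, in the order asked, and still so for the second after the job is handed in, while the arm keeps its last pose, push and grip.
It also fails if it takes over 72 s, if anything falls off the work surface, if the arm or the gripper's body presses on something with over 40 N, if the wrist force passes 120 N, or if a joint passes its speed limit or range.

## Robot

A 6-joint arm with a two-finger parallel gripper is mounted at the origin on the work surface. World frame = base frame: x ahead of the robot, y to its left, z up, the work surface at z = 0. Lengths are in mm, angles in rad, forces in N, time in s.
With the tool pointing down it reaches from about 325 to 775 mm from the base axis. Payload 5.5 kg.
Tool frame: the origin (TCP) lies between the finger pads; the fingertips stand 17 mm ahead of it and the grasp point (between the pads) lies 2 mm behind it; y points along the fingers, z is the direction in which the jaws open and shut, and the axes are right-handed (so a half turn about y gives the same grasp; the last joint's range is limited). The gripper opens to 88 mm and grips with 3 to 60 N. Pads are 20 mm wide; open, the fingers measure 115 mm over their backs; the gripper's body (75 mm by 178 mm) begins 61 mm behind the grasp point.
Start: joints at [-1.372, 0.091, 1.231, -0, 1.82, -0.057], TCP at [151.811, -580.491, 239.631] pointing down, gripper open.
Joint ranges: [-2.87, 2.87], [-0.86, 2.18], [0.17, 2.46], [-1.51, 4.65], [0.06, 2.69], [-2.65, 2.65]. Speed limits (rad/s): [2.57, 2.57, 3.01, 3.14, 3.14, 3.14].

## Interface

Orientations are given as a 3x3 rotation matrix whose columns are the frame's x, y, z axes.
In Python, from workcell import manip gives the robot as it stands.
- The arm moves only by the shell command python3 -m handwheel 'ROWS' [FORCE]. ROWS is JSON, a list of rows, each a list of 7 numbers: the shift along the tool's x, y, z in m, then the turn, a rotation vector about the tool's x, y, z in rad, then the closure in counts, from 0 (fully open) to 255 (shut). A call has 1 to 20 rows; each row is the pose to reach, as a shift and turn from the pose commanded when the call began, along the tool's axes at that moment; what a row does not reach only later rows make up. A row lasts 1/8 s, in which the tool goes at most 62.5 mm and 10.7 degrees, less where a joint would pass 70% of its speed; a pose out of reach is approached as far as the arm can. A call with a gripper value outside its range is refused whole. The fingers move at their own pace and stop on an object; FORCE is the grip in N (left out, the last holds). Time passes only in rows, so rows that repeat a pose let the fingers close. It gives the time, the measured TCP pose, the force and the opening at its end, in the units of the state.
- manip.get_obs(): the state, without advancing time (a new reading comes with each control period).
- manip.camera(name): name is "scene" or "top"; returns a dict with "pixels" (400x640x3 uint8, red, green, blue), "camera_matrix" (3x3 intrinsics, pixels), "rvec" (rotation vector, rad) and "tvec" (3), from world to camera coordinates, as OpenCV has them. Camera axes: x right, y down, z forward; pixel columns grow to the right and rows downward; lengths in mm; the calibration is good to about 2 mm. A picture is of the moment at which its call begins. There is no depth.
- manip.hand_in(): hands the job in, once; it reports no verdict.
Trained networks look in a picture, given as the dict that the camera call returned (one of the last four; its "shot" number tells which), for a name from the list of things; names that differ only in an ending like _2 or _b are one class to them, and where a whole thing is asked for, a point or a joint stands for the part that bears it (a point fixed in the world has none). Each returns a list of dicts, best first, with "score" (0 to 1); they miss things now and then, are a little off and sometimes report something else, mostly with a low value. They report only what shows in the picture. A call takes as long as a camera call.
- manip.find_in(thing, picture): "at" ([column, row] in pixels, amid what is visible of it).
- manip.trace(thing, picture): "pixels" (400x640 bool, what is visible of it) and "at" ([column, row] in pixels, amid what is visible of it).
- manip.mark_of(thing, picture): "at" ([column, row] in pixels: a listed point, or the origin of a listed thing).
The state is a dict: "clock": time; "joint_positions": joint angles; "qvel": joint speeds; "joint_efforts": joint torques, N m; "tcp_pos": TCP position; "eef_rot": TCP orientation; "wrist_force": force on the tool from outside, world axes, zero at the start; "moment": the same for the moment, N m; "finger_gap": finger opening in mm.
Only numpy, scipy, OpenCV 4.12 (cv2) and the standard library are available. Lean on these libraries where they do the work, as an engineer would, in place of code of your own. Each camera call takes 0.05 s, during which the arm holds its last target.

## Working session

There is one attempt and no reset: what is moved stays moved. The work goes in short steps, Python scripts to look and compute and a shell command to move; the robot and the scene stay as the last step left them, time stands still between calls to the robot, and variables do not carry over. Pictures are saved under pics/ and viewed, and the job is handed in when it is done.

```bash
mkdir -p pics; ls
cat > h.py <<'E'
from workcell import manip
import numpy as np, cv2
def shot(n,f):
    p=manip.camera(n); cv2.imwrite('pics/'+f,p['pixels'][:,:,::-1]); return p
def proj(p,X):
    return cv2.projectPoints(np.array(X,float).reshape(-1,3),np.array(p['rvec'],float),np.array(p['tvec'],float),np.array(p['camera_matrix'],float),None)[0].reshape(-1,2)
E
python3 - <<'E'
from h import *
o=manip.get_obs(); print({k:np.round(v,3).tolist() for k,v in o.items()})
for n in('scene','top'):
    p=shot(n,n+'0.png')
    R=cv2.Rodrigues(np.array(p['rvec'],float))[0]; print(n,'cam',(-R.T@np.array(p['tvec']).ravel()).round(), np.array(p['camera_matrix']).round(1).tolist(), R.round(2).tolist())
    for t in('stand','axis','handle','lug','reagent','beaker','tray'):
        print(t,[(np.round(d['at']).tolist(),round(d['score'],2)) for d in manip.mark_of(t,p)[:2]])
E
```

```text
pics
{'clock': 0.0, 'joint_positions': [-1.372, 0.092, 1.232, 0.0, 1.82, -0.057], 'qvel': [0.001, 0.002, 0.001, -0.0, -0.0, -0.0], 'joint_efforts': [-0.003, -44.646, -40.645, 0.069, 0.03, -0.0], 'tcp_pos': [151.771, -580.225, 238.542], 'eef_rot': [[-0.967, -0.0, 0.253], [-0.253, 0.002, -0.967], [-0.0, -1.0, -0.002]], 'wrist_force': [0.506, 0.422, 0.225], 'moment': [0.043, -0.036, 0.052], 'finger_gap': 87.956}
scene cam [1121.  267.  956.] [[410.6, 0.0, 327.8], [0.0, 410.6, 200.1], [0.0, 0.0, 1.0]] [[-0.33, 0.95, 0.01], [0.73, 0.26, -0.63], [-0.6, -0.2, -0.78]]
stand [([323.0, 242.0], 0.75), ([181.0, 234.0], 0.71)]
axis []
handle [([322.0, 202.0], 0.67)]
lug [([308.0, 212.0], 0.63)]
reagent [([444.0, 219.0], 0.88)]
beaker [([184.0, 229.0], 0.78)]
tray [([451.0, 318.0], 0.72), ([182.0, 233.0], 0.44)]
top cam [ 401.   72. 1303.] [[421.1, 0.0, 322.2], [0.0, 421.1, 195.5], [0.0, 0.0, 1.0]] [[-0.01, -1.0, 0.0], [-1.0, 0.01, -0.1], [0.1, -0.0, -1.0]]
stand [([326.0, 194.0], 0.57)]
axis [([329.0, 191.0], 0.69)]
handle [([366.0, 174.0], 0.61)]
lug [([340.0, 191.0], 0.62)]
reagent [([226.0, 257.0], 0.66)]
beaker [([446.0, 159.0], 0.68)]
tray [([209.0, 164.0], 0.58)]
```

View pics/scene0.png

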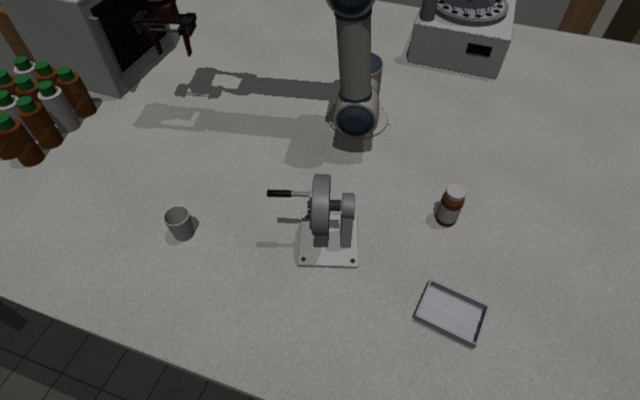

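View pics/top0.png

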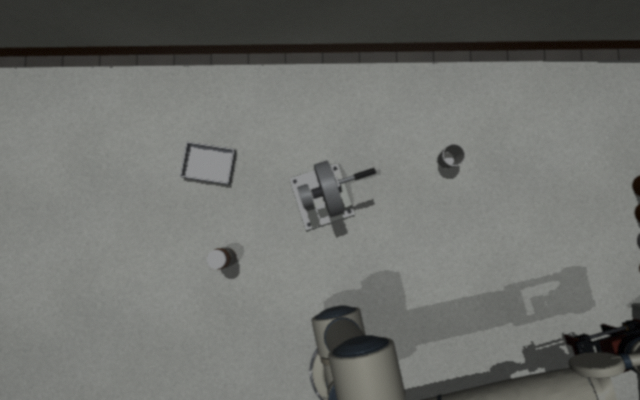

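Scene view: the handle sleeve runs about (268,193)–(291,193), with the drum at (321,205). In the top view the sleeve runs (355,177)–(378,170). The network's handle mark in the scene view (322,202) is wrong. I'll zoom in and fit the stand pose.

Run:
```python
from h import *
a=cv2.imread('pics/scene0.png')[160:280,250:370]; b=cv2.imread('pics/top0.png')[145:245,285:385]
cv2.imwrite('pics/c0.png',np.hstack([cv2.resize(a,(400,400),interpolation=2),cv2.resize(b,(400,400),interpolation=2)]))
```

```text
(no output)
```

View pics/c0.png

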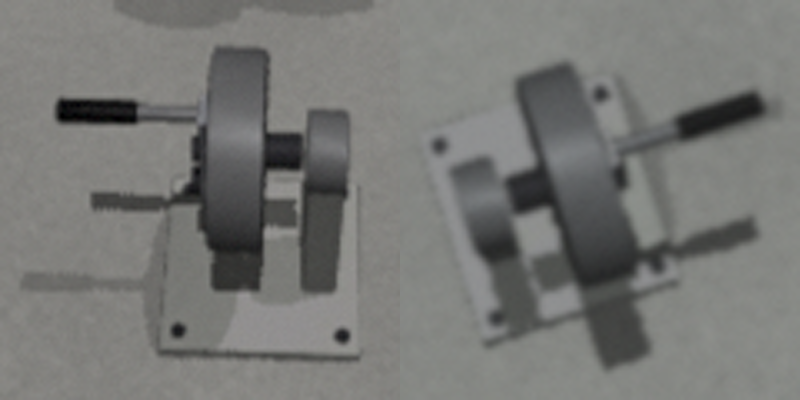

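```bash
cat > fit.py <<'E'
from h import *
from scipy.optimize import least_squares
s=manip.camera('scene');t=manip.camera('top')
Rz=lambda a:np.array([[np.cos(a),-np.sin(a),0],[np.sin(a),np.cos(a),0],[0,0,1]])
def W(v,P): return np.array(P)@Rz(v[2]).T+[v[0],v[1],0]
def hp(q,y): return [45*np.sin(q),y,160+45*np.cos(q)]
def res(v):
    x,y,a,q,fy=v
    H=W(v,[hp(q,-129),hp(q,-71)])
    C=W(v,[[85,fy-80,14],[85,fy+80,14],[-85,fy+80,14],[-85,fy-80,14]])
    r=[proj(s,H)-[[267.1,193],[291.4,193.3]], proj(t,H)-[[375.7,170.7],[355,177]],
       proj(s,C[:2])-[[297.4,265.6],[357.7,266.8]],
       proj(t,C[[1,2,3,0]])-[[291.3,177.5],[307,231.3],[355,215],[338,163.8]]]
    return np.vstack(r).ravel()
for q0 in(-.5,.5):
    f=least_squares(res,[400,50,0.2,q0,0],loss='soft_l1'); print(f.x.round(3),f.cost); print(f.fun.reshape(-1,2).round(1).tolist())
v=f.x
print('axis',proj(s,W(v,[[0,0,160]])),proj(t,W(v,[[0,0,160]])))
print('handle',W(v,[hp(v[3],-100)]))
E
python3 fit.py
```

```text
[5.35376e+02 5.14750e+01 3.46000e-01 9.25710e+01 1.89870e+01] 45.99221430143896
[[1.5, 0.3], [0.1, -0.1], [1.9, 14.7], [2.9, 15.9], [-0.8, 0.5], [0.1, -1.2], [-3.8, 0.2], [-0.3, -1.9], [0.6, -4.1], [-2.1, -4.1]]
[5.27976e+02 5.13210e+01 3.01000e-01 1.24000e-01 1.84470e+01] 11.758557719857858
[[-0.9, -0.9], [-0.9, -0.5], [-1.5, -0.4], [-1.7, 0.0], [-1.5, -2.8], [-0.7, -2.1], [-2.9, 0.7], [-1.7, -0.5], [0.0, -0.5], [-0.4, -1.4]]
axis [[320.45098337 203.50102184]] [[328.04060179 189.22723996]]
handle [[562.93535712 -42.53482699 204.65273938]]
```

The fit gives q≈0.12, yaw≈0.30 and the handle at about (563,-42.5,205). I'll move above it, turning the jaws along the stand's x.

```bash
python3 -m handwheel '[[-0.06,-0.09,-0.045,0,-0.18,0,0],[-0.107,-0.09,-0.083,0,-0.32,0,0],[-0.16,-0.09,-0.125,0,-0.48,0,0],[-0.213,-0.09,-0.166,0,-0.65,0,0],[-0.267,-0.09,-0.208,0,-0.81,0,0],[-0.32,-0.09,-0.25,0,-0.97,0,0],[-0.373,-0.09,-0.291,0,-1.13,0,0],[-0.426,-0.09,-0.333,0,-1.29,0,0],[-0.48,-0.09,-0.375,0,-1.45,0,0],[-0.533,-0.09,-0.416,0,-1.614,0,0],[-0.533,-0.09,-0.416,0,-1.614,0,0],[-0.533,-0.09,-0.416,0,-1.614,0,0],[-0.533,-0.09,-0.416,0,-1.614,0,0],[-0.533,-0.09,-0.416,0,-1.614,0,0]]' 40
python3 - <<'E'
from h import *
o=manip.get_obs(); print({k:np.round(v,3).tolist() for k,v in o.items()})
a=shot('scene','s1.png')['pixels'][60:300,200:440,::-1];b=shot('top','t1.png')['pixels'][100:260,260:420,::-1]
cv2.imwrite('pics/c1.png',np.hstack([cv2.resize(a,(400,400),interpolation=2),cv2.resize(b,(400,400),interpolation=2)]))
E
```

```text
clock: 2.65
tcp_pos: [561.6, -44.6, 330.1]
eef_rot: [[0.293, 0.0, 0.956], [-0.956, -0.001, 0.293], [0.001, -1.0, 0.0]]
wrist_force: [-0.6, 0.0, -0.6]
finger_gap: 87.7
{'clock': 2.65, 'joint_positions': [-0.139, 0.03, 1.133, -0.001, 1.979, -0.437], 'qvel': [-0.012, -0.009, 0.004, 0.003, -0.001, 0.002], 'joint_efforts': [0.768, -40.228, -39.457, 0.105, 0.021, -0.0], 'tcp_pos': [561.612, -44.554, 330.088], 'eef_rot': [[0.293, 0.0, 0.956], [-0.956, -0.001, 0.293], [0.001, -1.0, 0.0]], 'wrist_force': [-0.562, 0.048, -0.636], 'moment': [-0.046, -0.134, 0.036], 'finger_gap': 87.704}
```

View pics/c1.png

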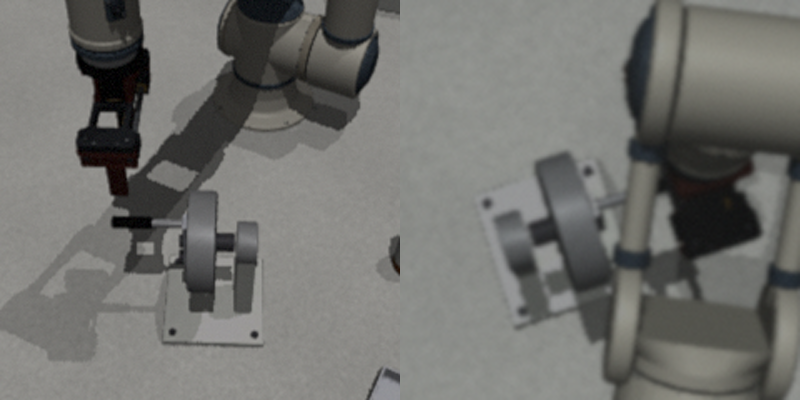

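The gripper sits above the handle with its jaws across the sleeve, and the body is clear of the drum. Descending.

```bash
python3 -m handwheel '[[-0.001,0.04,0.002,0,0,0,0],[-0.001,0.08,0.002,0,0,0,0],[-0.001,0.11,0.002,0,0,0,0],[-0.001,0.127,0.002,0,0,0,0],[-0.001,0.127,0.002,0,0,0,0]]' 40
python3 - <<'E'
from h import *
o=manip.get_obs(); print({k:np.round(v,3).tolist() for k,v in o.items() if k in('clock','tcp_pos','wrist_force')})
a=shot('scene','s2.png')['pixels'][120:280,230:390,::-1];b=shot('top','t2.png')['pixels'][100:260,260:420,::-1]
cv2.imwrite('pics/c2.png',np.hstack([cv2.resize(a,(400,400),interpolation=2),cv2.resize(b,(400,400),interpolation=2)]))
E
```

```text
clock: 3.38
tcp_pos: [563.2, -42.2, 201.9]
eef_rot: [[0.293, -0.002, 0.956], [-0.956, 0.0, 0.293], [-0.001, -1.0, -0.001]]
wrist_force: [-0.7, -0.2, 0.7]
finger_gap: 88.0
{'clock': 3.375, 'tcp_pos': [563.187, -42.249, 201.925], 'wrist_force': [-0.729, -0.231, 0.697]}
```

View pics/c2.png

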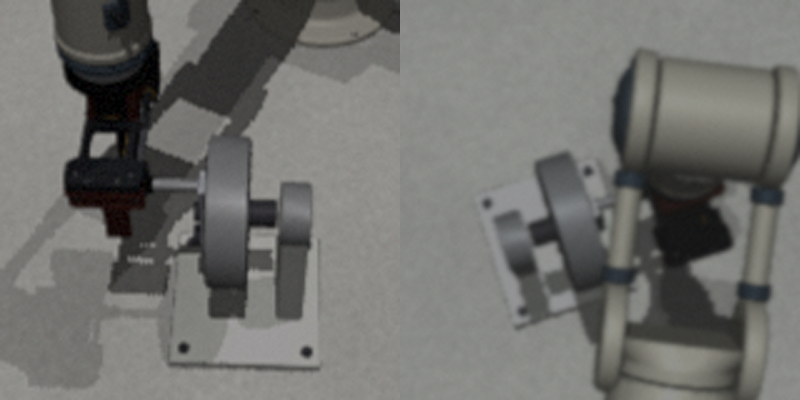

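The fingers straddle the sleeve and only the bare pin shows beside them. Closing.

```bash
python3 -m handwheel '[[0,0,0,0,0,0,100],[0,0,0,0,0,0,180],[0,0,0,0,0,0,255],[0,0,0,0,0,0,255],[0,0,0,0,0,0,255],[0,0,0,0,0,0,255],[0,0,0,0,0,0,255],[0,0,0,0,0,0,255]]' 40
python3 - <<'E'
from h import *
o=manip.get_obs(); print({k:np.round(v,3).tolist() for k,v in o.items() if k in('clock','tcp_pos','wrist_force','finger_gap','moment')})
E
```

```text
clock: 4.47
tcp_pos: [563.8, -41.6, 202.7]
eef_rot: [[0.295, -0.0, 0.956], [-0.956, -0.0, 0.295], [-0.0, -1.0, -0.0]]
wrist_force: [-1.3, -0.2, 1.3]
finger_gap: 17.3
{'clock': 4.475, 'tcp_pos': [563.778, -41.628, 202.659], 'wrist_force': [-1.315, -0.173, 1.27], 'moment': [-0.02, -0.082, 0.053], 'finger_gap': 17.327}
```

Gripped: the gap is 17.3 mm on the 18 mm sleeve. Next I'll print the circle shifts.

```bash
cat > tab.py <<'E'
import numpy as np,sys
# rows from start angle a to b in n steps (deg), printed y,z shifts in mm
a,b,n=float(sys.argv[1]),float(sys.argv[2]),int(sys.argv[3]); m=int(sys.argv[4])
g=np.linspace(a,b,n+1)
P=lambda q:np.round(np.array([-45*np.cos(np.radians(q)),45*np.sin(np.radians(q))])*2)/2
for i in range(0,n,m):
    print(round(g[i],1),'->',round(g[min(i+m,n)],1),[tuple((P(x)-P(g[i])).tolist()) for x in g[i+1:i+m+1]])
E
python3 tab.py 7.1 22.5 3 3; python3 tab.py 22.5 382.5 64 4
```

```text
7.1 -> 22.5 [(0.5, 4.0), (1.5, 8.0), (3.0, 11.5)]
22.5 -> 45.0 [(2.0, 4.0), (4.0, 8.0), (6.5, 11.5), (9.5, 15.0)]
45.0 -> 67.5 [(3.5, 3.0), (7.0, 5.5), (11.0, 7.5), (15.0, 9.5)]
67.5 -> 90.0 [(4.0, 1.5), (8.0, 2.5), (12.5, 3.5), (17.0, 3.5)]
90.0 -> 112.5 [(4.5, 0.0), (9.0, -1.0), (13.0, -2.0), (17.0, -3.5)]
112.5 -> 135.0 [(4.0, -2.0), (8.0, -4.0), (11.5, -6.5), (15.0, -9.5)]
135.0 -> 157.5 [(3.0, -3.5), (5.5, -7.0), (7.5, -11.0), (9.5, -15.0)]
157.5 -> 180.0 [(1.5, -4.0), (2.5, -8.0), (3.5, -12.5), (3.5, -17.0)]
180.0 -> 202.5 [(0.0, -4.5), (-1.0, -9.0), (-2.0, -13.0), (-3.5, -17.0)]
202.5 -> 225.0 [(-2.0, -4.0), (-4.0, -8.0), (-6.5, -11.5), (-9.5, -15.0)]
225.0 -> 247.5 [(-3.5, -3.0), (-7.0, -5.5), (-11.0, -7.5), (-15.0, -9.5)]
247.5 -> 270.0 [(-4.0, -1.5), (-8.0, -2.5), (-12.5, -3.5), (-17.0, -3.5)]
270.0 -> 292.5 [(-4.5, 0.0), (-9.0, 1.0), (-13.0, 2.0), (-17.0, 3.5)]
292.5 -> 315.0 [(-4.0, 2.0), (-8.0, 4.0), (-11.5, 6.5), (-15.0, 9.5)]
315.0 -> 337.5 [(-3.0, 3.5), (-5.5, 7.0), (-7.5, 11.0), (-9.5, 15.0)]
337.5 -> 360.0 [(-1.5, 4.0), (-2.5, 8.0), (-3.5, 12.5), (-3.5, 17.0)]
360.0 -> 382.5 [(0.0, 4.5), (1.0, 9.0), (2.0, 13.0), (3.5, 17.0)]
```

```bash
python3 -m handwheel '[[0,0.0005,0.004,0,0,0,255],[0,0.0015,0.008,0,0,0,255],[0,0.003,0.0115,0,0,0,255]]' | tee -a log
python3 -m handwheel '[[0,0.002,0.004,0,0,0,255],[0,0.004,0.008,0,0,0,255],[0,0.0065,0.0115,0,0,0,255],[0,0.0095,0.015,0,0,0,255]]' | tee -a log
python3 -m handwheel '[[0,0.0035,0.003,0,0,0,255],[0,0.007,0.0055,0,0,0,255],[0,0.011,0.0075,0,0,0,255],[0,0.015,0.0095,0,0,0,255]]' | tee -a log
```

```text
clock: 4.85
tcp_pos: [573.3, -38.7, 200.7]
eef_rot: [[0.294, -0.003, 0.956], [-0.956, -0.001, 0.294], [0.0, -1.0, -0.003]]
wrist_force: [-9.3, -1.5, 7.6]
finger_gap: 17.5
clock: 5.35
tcp_pos: [588.5, -34.0, 192.1]
eef_rot: [[0.294, -0.0, 0.956], [-0.956, -0.001, 0.294], [0.001, -1.0, -0.0]]
wrist_force: [-6.9, -0.3, 8.9]
finger_gap: 17.0
clock: 5.85
tcp_pos: [599.0, -30.8, 178.1]
eef_rot: [[0.295, 0.004, 0.956], [-0.956, 0.0, 0.295], [0.001, -1.0, 0.004]]
wrist_force: [-3.0, 1.0, 9.7]
finger_gap: 16.9
```

```bash
python3 -m handwheel '[[0,0.004,0.0015,0,0,0,255],[0,0.008,0.0025,0,0,0,255],[0,0.0125,0.0035,0,0,0,255],[0,0.017,0.0035,0,0,0,255]]' | tee -a log
python3 -m handwheel '[[0,0.0045,0,0,0,0,255],[0,0.009,-0.001,0,0,0,255],[0,0.013,-0.002,0,0,0,255],[0,0.017,-0.0035,0,0,0,255]]' | tee -a log
python3 -m handwheel '[[0,0.004,-0.002,0,0,0,255],[0,0.008,-0.004,0,0,0,255],[0,0.0115,-0.0065,0,0,0,255],[0,0.015,-0.0095,0,0,0,255]]' | tee -a log
python3 -m handwheel '[[0,0.003,-0.0035,0,0,0,255],[0,0.0055,-0.007,0,0,0,255],[0,0.0075,-0.011,0,0,0,255],[0,0.0095,-0.015,0,0,0,255]]' | tee -a log
python3 - <<'E'
from h import *
a=shot('scene','s3.png')['pixels'][120:280,230:390,::-1];b=shot('top','t3.png')['pixels'][100:260,260:420,::-1]
cv2.imwrite('pics/c3.png',np.hstack([cv2.resize(a,(400,400),interpolation=2),cv2.resize(b,(400,400),interpolation=2)]))
E
```

```text
clock: 6.35
tcp_pos: [603.5, -29.4, 161.2]
eef_rot: [[0.295, 0.007, 0.955], [-0.955, 0.001, 0.295], [0.001, -1.0, 0.007]]
wrist_force: [3.3, 1.7, 7.7]
finger_gap: 17.1
clock: 6.85
tcp_pos: [601.3, -30.0, 143.5]
eef_rot: [[0.296, 0.009, 0.955], [-0.955, 0.001, 0.296], [0.002, -1.0, 0.009]]
wrist_force: [10.1, 3.4, 2.3]
finger_gap: 16.9
clock: 7.35
tcp_pos: [591.3, -33.1, 126.3]
eef_rot: [[0.295, 0.006, 0.955], [-0.955, 0.001, 0.295], [0.001, -1.0, 0.006]]
wrist_force: [7.9, 1.2, -3.2]
finger_gap: 17.1
clock: 7.85
tcp_pos: [575.1, -38.1, 115.5]
eef_rot: [[0.295, 0.0, 0.956], [-0.956, 0.0, 0.295], [-0.0, -1.0, 0.0]]
wrist_force: [3.6, -0.2, -3.7]
finger_gap: 17.5
```

View pics/c3.png

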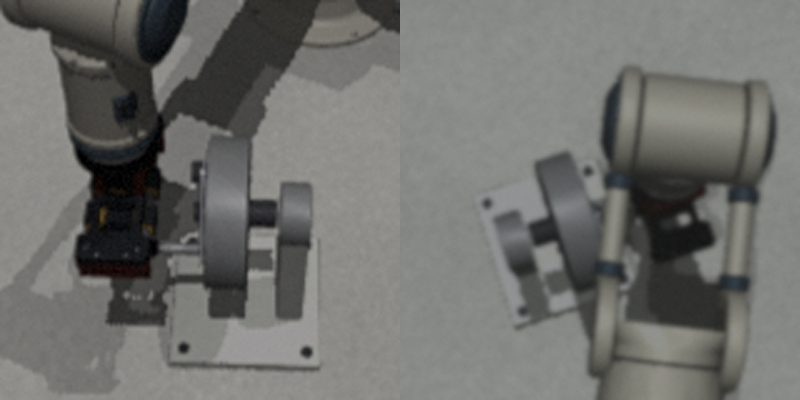

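The handle is low, the lug shows at the drum's upper left, and the gripper is clear. Continuing round.

```bash
python3 -m handwheel '[[0,0.0015,-0.004,0,0,0,255],[0,0.0025,-0.008,0,0,0,255],[0,0.0035,-0.0125,0,0,0,255],[0,0.0035,-0.017,0,0,0,255]]' | tee -a log
python3 -m handwheel '[[0,0,-0.0045,0,0,0,255],[0,-0.001,-0.009,0,0,0,255],[0,-0.002,-0.013,0,0,0,255],[0,-0.0035,-0.017,0,0,0,255]]' | tee -a log
python3 -m handwheel '[[0,-0.002,-0.004,0,0,0,255],[0,-0.004,-0.008,0,0,0,255],[0,-0.0065,-0.0115,0,0,0,255],[0,-0.0095,-0.015,0,0,0,255]]' | tee -a log
python3 -m handwheel '[[0,-0.0035,-0.003,0,0,0,255],[0,-0.007,-0.0055,0,0,0,255],[0,-0.011,-0.0075,0,0,0,255],[0,-0.015,-0.0095,0,0,0,255]]' | tee -a log
python3 -m handwheel '[[0,-0.004,-0.0015,0,0,0,255],[0,-0.008,-0.0025,0,0,0,255],[0,-0.0125,-0.0035,0,0,0,255],[0,-0.017,-0.0035,0,0,0,255]]' | tee -a log
```

```text
clock: 8.45
tcp_pos: [557.9, -43.4, 113.0]
eef_rot: [[0.294, -0.001, 0.956], [-0.956, -0.0, 0.294], [-0.0, -1.0, -0.001]]
wrist_force: [0.9, -1.2, -6.1]
finger_gap: 17.4
clock: 8.95
tcp_pos: [542.2, -48.3, 117.2]
eef_rot: [[0.295, 0.001, 0.956], [-0.956, -0.0, 0.295], [0.0, -1.0, 0.001]]
wrist_force: [-0.2, -0.1, -3.0]
finger_gap: 16.9
clock: 9.45
tcp_pos: [528.8, -52.5, 127.5]
eef_rot: [[0.295, 0.003, 0.956], [-0.956, 0.0, 0.295], [0.001, -1.0, 0.003]]
wrist_force: [4.3, 2.0, 3.0]
finger_gap: 17.2
clock: 9.95
tcp_pos: [520.2, -55.1, 142.2]
eef_rot: [[0.295, 0.004, 0.955], [-0.955, 0.001, 0.295], [0.001, -1.0, 0.004]]
wrist_force: [9.0, 3.2, 0.5]
finger_gap: 17.0
clock: 10.45
tcp_pos: [517.5, -55.9, 158.5]
eef_rot: [[0.295, 0.005, 0.955], [-0.955, 0.001, 0.295], [0.001, -1.0, 0.005]]
wrist_force: [13.6, 2.5, -4.7]
finger_gap: 16.8
```

```bash
python3 -m handwheel '[[0,-0.0045,0,0,0,0,255],[0,-0.009,0.001,0,0,0,255],[0,-0.013,0.002,0,0,0,255],[0,-0.017,0.0035,0,0,0,255]]' | tee -a log
python3 -m handwheel '[[0,-0.004,0.002,0,0,0,255],[0,-0.008,0.004,0,0,0,255],[0,-0.0115,0.0065,0,0,0,255],[0,-0.015,0.0095,0,0,0,255]]' | tee -a log
python3 -m handwheel '[[0,-0.003,0.0035,0,0,0,255],[0,-0.0055,0.007,0,0,0,255],[0,-0.0075,0.011,0,0,0,255],[0,-0.0095,0.015,0,0,0,255]]' | tee -a log
python3 -m handwheel '[[0,-0.0015,0.004,0,0,0,255],[0,-0.0025,0.008,0,0,0,255],[0,-0.0035,0.0125,0,0,0,255],[0,-0.0035,0.017,0,0,0,255]]' | tee -a log
python3 -m handwheel '[[0,0,0.0045,0,0,0,255],[0,0.001,0.009,0,0,0,255],[0,0.002,0.013,0,0,0,255],[0,0.0035,0.017,0,0,0,255]]' | tee -a log
python3 -m handwheel '[[0,0.002,0.004,0,0,0,255],[0,0.004,0.008,0,0,0,255],[0,0.0065,0.0115,0,0,0,255],[0,0.0095,0.015,0,0,0,255]]' | tee -a log
```

```text
clock: 10.95
tcp_pos: [520.2, -55.1, 173.4]
eef_rot: [[0.295, 0.002, 0.955], [-0.955, 0.001, 0.295], [-0.0, -1.0, 0.002]]
wrist_force: [11.6, 0.2, -11.1]
finger_gap: 17.4
clock: 11.45
tcp_pos: [527.3, -52.9, 186.4]
eef_rot: [[0.294, -0.005, 0.956], [-0.956, 0.0, 0.294], [-0.002, -1.0, -0.005]]
wrist_force: [5.0, -1.1, -14.7]
finger_gap: 17.1
clock: 11.95
tcp_pos: [541.7, -48.4, 198.4]
eef_rot: [[0.294, -0.003, 0.956], [-0.956, -0.0, 0.294], [-0.001, -1.0, -0.003]]
wrist_force: [-1.1, -2.9, -17.9]
finger_gap: 17.6
clock: 12.45
tcp_pos: [557.3, -43.6, 202.8]
eef_rot: [[0.294, -0.004, 0.956], [-0.956, -0.001, 0.294], [-0.001, -1.0, -0.004]]
wrist_force: [-9.1, -4.3, -14.7]
finger_gap: 16.9
clock: 12.95
tcp_pos: [573.0, -38.7, 201.0]
eef_rot: [[0.294, -0.004, 0.956], [-0.956, -0.001, 0.294], [-0.0, -1.0, -0.004]]
wrist_force: [-14.3, -4.0, -8.6]
finger_gap: 17.3
clock: 13.45
tcp_pos: [587.5, -34.3, 193.2]
eef_rot: [[0.294, -0.002, 0.956], [-0.956, -0.001, 0.294], [0.0, -1.0, -0.003]]
wrist_force: [-15.3, -4.0, -2.8]
finger_gap: 17.1
```

```bash
cat > ana.py <<'E'
import re,numpy as np
from scipy.optimize import least_squares
L=open('log').read()
g=lambda k:np.array([[float(x) for x in m.split(',')] for m in re.findall(k+r': \[([^\[\]]*)\]',L)])
P=g('tcp_pos');F=g('wrist_force'); gap=np.array([float(m) for m in re.findall(r'gap: ([\d.]+)',L)])
a=0.2985; ex=np.array([np.cos(a),np.sin(a),0]); 
s=P@ex; h=P[:,2]+2
c=least_squares(lambda v:np.hypot(s-v[0],h-v[1])-45,[530,160]); r=np.hypot(s-c.x[0],h-c.x[1])-45
print('centre s,h',c.x.round(2),'rad res',r.round(1))
q=np.unwrap(np.arctan2(s-c.x[0],h-c.x[1])); n=len(q)
d=np.sign(np.gradient(q))
fs=F@ex; fz=F[:,2]
tau=-(fs*np.cos(q)-fz*np.sin(q)); rad=fs*np.sin(q)+fz*np.cos(q)
def f(v,q=q,d=d,tau=tau): return v[0]*d+v[1]*np.sin(q)+v[2]*np.cos(q)-tau
for nm,m in (('all',d!=0),('fwd',d>0),('rev',d<0)):
    if m.sum()<6: continue
    A=np.c_[d,np.sin(q),np.cos(q)][m]; x,res,_,_=np.linalg.lstsq(A,tau[m],rcond=None)
    # push = fr - G sin(q+dl): x1=-G cos dl, x2=-G sin dl
    dl=np.arctan2(-x[2],-x[1]); e=tau[m]-A@x; sd=e.std()
    cov=np.linalg.inv(A.T@A)*sd**2
    print(nm,'fr N',x[0].round(2),'G N',np.hypot(x[1],x[2]).round(2),'heavy-down q',np.round((np.pi-dl+np.pi)%(2*np.pi)-np.pi,3),'sd',sd.round(2),'err rad',round(np.sqrt(cov[1,1])/np.hypot(x[1],x[2]),3))
print(np.c_[np.degrees(q).round(1),tau.round(1),rad.round(1)].tolist())
E
python3 ana.py
```

```text
centre s,h [523.24 159.89] rad res [-0.2  0.   0.   0.   0.   0.1  0.  -0.   0.   0.1  0.1  0.1  0.   0.
  0.1  0.   0.   0.2]
all fr N 5.98 G N 5.32 heavy-down q -1.305 sd 0.28 err rad 0.018
fwd fr N 5.98 G N 5.32 heavy-down q -1.305 sd 0.28 err rad 0.018
[[17.3, 11.2, 4.5], [40.5, 10.9, 2.4], [63.3, 9.8, 2.1], [85.8, 7.4, 4.2], [108.6, 5.6, 9.4], [134.5, 3.3, 7.9], [160.2, 1.9, 4.6], [183.5, 0.9, 6.1], [205.3, 1.1, 2.8], [227.6, 1.0, -5.5], [249.6, 2.9, -9.1], [270.8, 4.5, -13.8], [290.2, 6.6, -14.3], [309.3, 8.6, -12.8], [334.0, 9.5, -15.3], [355.7, 11.0, -13.9], [376.8, 11.7, -12.5], [398.6, 10.6, -12.0]]
```

A clean sinusoid: friction 0.27 N m, weight 0.24 N m, heavy side down at q≈-1.305. I'll check this with a full turn in reverse, which ends near the target.

```bash
python3 tab.py 405 45 64 4
```

```text
405.0 -> 382.5 [(-3.0, -3.5), (-5.5, -7.0), (-7.5, -11.0), (-9.5, -15.0)]
382.5 -> 360.0 [(-1.5, -4.0), (-2.5, -8.0), (-3.5, -12.5), (-3.5, -17.0)]
360.0 -> 337.5 [(0.0, -4.5), (1.0, -9.0), (2.0, -13.0), (3.5, -17.0)]
337.5 -> 315.0 [(2.0, -4.0), (4.0, -8.0), (6.5, -11.5), (9.5, -15.0)]
315.0 -> 292.5 [(3.5, -3.0), (7.0, -5.5), (11.0, -7.5), (15.0, -9.5)]
292.5 -> 270.0 [(4.0, -1.5), (8.0, -2.5), (12.5, -3.5), (17.0, -3.5)]
270.0 -> 247.5 [(4.5, 0.0), (9.0, 1.0), (13.0, 2.0), (17.0, 3.5)]
247.5 -> 225.0 [(4.0, 2.0), (8.0, 4.0), (11.5, 6.5), (15.0, 9.5)]
225.0 -> 202.5 [(3.0, 3.5), (5.5, 7.0), (7.5, 11.0), (9.5, 15.0)]
202.5 -> 180.0 [(1.5, 4.0), (2.5, 8.0), (3.5, 12.5), (3.5, 17.0)]
180.0 -> 157.5 [(0.0, 4.5), (-1.0, 9.0), (-2.0, 13.0), (-3.5, 17.0)]
157.5 -> 135.0 [(-2.0, 4.0), (-4.0, 8.0), (-6.5, 11.5), (-9.5, 15.0)]
135.0 -> 112.5 [(-3.5, 3.0), (-7.0, 5.5), (-11.0, 7.5), (-15.0, 9.5)]
112.5 -> 90.0 [(-4.0, 1.5), (-8.0, 2.5), (-12.5, 3.5), (-17.0, 3.5)]
90.0 -> 67.5 [(-4.5, 0.0), (-9.0, -1.0), (-13.0, -2.0), (-17.0, -3.5)]
67.5 -> 45.0 [(-4.0, -2.0), (-8.0, -4.0), (-11.5, -6.5), (-15.0, -9.5)]
```

```bash
python3 -m handwheel '[[0,-0.003,-0.0035,0,0,0,255],[0,-0.0055,-0.007,0,0,0,255],[0,-0.0075,-0.011,0,0,0,255],[0,-0.0095,-0.015,0,0,0,255]]' | tee -a log
python3 -m handwheel '[[0,-0.0015,-0.004,0,0,0,255],[0,-0.0025,-0.008,0,0,0,255],[0,-0.0035,-0.0125,0,0,0,255],[0,-0.0035,-0.017,0,0,0,255]]' | tee -a log
python3 -m handwheel '[[0,0,-0.0045,0,0,0,255],[0,0.001,-0.009,0,0,0,255],[0,0.002,-0.013,0,0,0,255],[0,0.0035,-0.017,0,0,0,255]]' | tee -a log
python3 -m handwheel '[[0,0.002,-0.004,0,0,0,255],[0,0.004,-0.008,0,0,0,255],[0,0.0065,-0.0115,0,0,0,255],[0,0.0095,-0.015,0,0,0,255]]' | tee -a log
python3 -m handwheel '[[0,0.0035,-0.003,0,0,0,255],[0,0.007,-0.0055,0,0,0,255],[0,0.011,-0.0075,0,0,0,255],[0,0.015,-0.0095,0,0,0,255]]' | tee -a log
python3 -m handwheel '[[0,0.004,-0.0015,0,0,0,255],[0,0.008,-0.0025,0,0,0,255],[0,0.0125,-0.0035,0,0,0,255],[0,0.017,-0.0035,0,0,0,255]]' | tee -a log
python3 -m handwheel '[[0,0.0045,0,0,0,0,255],[0,0.009,0.001,0,0,0,255],[0,0.013,0.002,0,0,0,255],[0,0.017,0.0035,0,0,0,255]]' | tee -a log
python3 -m handwheel '[[0,0.004,0.002,0,0,0,255],[0,0.008,0.004,0,0,0,255],[0,0.0115,0.0065,0,0,0,255],[0,0.015,0.0095,0,0,0,255]]' | tee -a log
python3 ana.py
```

```text
clock: 13.95
tcp_pos: [574.6, -38.3, 200.6]
eef_rot: [[0.294, 0.0, 0.956], [-0.956, -0.0, 0.294], [0.0, -1.0, 0.0]]
wrist_force: [-3.2, -2.6, -12.8]
finger_gap: 17.0
clock: 14.45
tcp_pos: [558.8, -43.1, 203.0]
eef_rot: [[0.295, 0.001, 0.956], [-0.956, 0.0, 0.295], [-0.0, -1.0, 0.001]]
wrist_force: [2.0, -1.2, -16.6]
finger_gap: 17.3
clock: 14.95
tcp_pos: [543.6, -47.8, 199.4]
eef_rot: [[0.295, 0.004, 0.955], [-0.955, 0.001, 0.295], [0.0, -1.0, 0.004]]
wrist_force: [11.3, 0.5, -19.0]
finger_gap: 17.2
clock: 15.45
tcp_pos: [531.6, -51.6, 191.3]
eef_rot: [[0.296, 0.011, 0.955], [-0.955, 0.002, 0.296], [0.001, -1.0, 0.011]]
wrist_force: [19.9, 3.5, -16.5]
finger_gap: 17.0
clock: 15.95
tcp_pos: [523.2, -54.2, 180.1]
eef_rot: [[0.296, 0.016, 0.955], [-0.955, 0.001, 0.296], [0.003, -1.0, 0.015]]
wrist_force: [13.7, 5.2, -3.5]
finger_gap: 17.2
clock: 16.45
tcp_pos: [518.3, -55.7, 165.0]
eef_rot: [[0.296, 0.013, 0.955], [-0.955, 0.0, 0.296], [0.004, -1.0, 0.012]]
wrist_force: [0.6, 2.5, 6.3]
finger_gap: 17.1
clock: 16.95
tcp_pos: [519.1, -55.5, 147.0]
eef_rot: [[0.295, 0.005, 0.956], [-0.956,
[... 451 characters left out ...]
eavy-down q -1.308 sd 0.35 err rad 0.02
fwd fr N 5.99 G N 5.32 heavy-down q -1.306 sd 0.28 err rad 0.018
rev fr N 5.32 G N 4.71 heavy-down q -1.155 sd 0.35 err rad 0.082
[[17.3, 11.2, 4.5], [40.5, 10.9, 2.4], [63.3, 9.8, 2.1], [85.8, 7.4, 4.2], [108.7, 5.6, 9.4], [134.5, 3.3, 7.9], [160.3, 1.9, 4.6], [183.6, 0.9, 6.1], [205.3, 1.1, 2.8], [227.6, 1.0, -5.5], [249.6, 2.9, -9.1], [270.7, 4.5, -13.8], [290.1, 6.6, -14.3], [309.2, 8.6, -12.8], [334.0, 9.6, -15.2], [355.6, 11.1, -13.9], [376.8, 11.7, -12.5], [398.6, 10.6, -12.0], [379.0, -0.5, -13.3], [357.6, -0.9, -16.7], [336.8, -2.6, -21.8], [317.7, -3.7, -25.7], [299.5, -4.2, -14.4], [279.1, -6.4, -0.3], [255.9, -8.5, 7.3], [232.1, -9.4, 8.2]]
```

```bash
python3 -m handwheel '[[0,0.003,0.0035,0,0,0,255],[0,0.0055,0.007,0,0,0,255],[0,0.0075,0.011,0,0,0,255],[0,0.0095,0.015,0,0,0,255]]' | tee -a log
python3 -m handwheel '[[0,0.0015,0.004,0,0,0,255],[0,0.0025,0.008,0,0,0,255],[0,0.0035,0.0125,0,0,0,255],[0,0.0035,0.017,0,0,0,255]]' | tee -a log
python3 -m handwheel '[[0,0,0.0045,0,0,0,255],[0,-0.001,0.009,0,0,0,255],[0,-0.002,0.013,0,0,0,255],[0,-0.0035,0.017,0,0,0,255]]' | tee -a log
python3 -m handwheel '[[0,-0.002,0.004,0,0,0,255],[0,-0.004,0.008,0,0,0,255],[0,-0.0065,0.0115,0,0,0,255],[0,-0.0095,0.015,0,0,0,255]]' | tee -a log
python3 -m handwheel '[[0,-0.0035,0.003,0,0,0,255],[0,-0.007,0.0055,0,0,0,255],[0,-0.011,0.0075,0,0,0,255],[0,-0.015,0.0095,0,0,0,255]]' | tee -a log
python3 -m handwheel '[[0,-0.004,0.0015,0,0,0,255],[0,-0.008,0.0025,0,0,0,255],[0,-0.0125,0.0035,0,0,0,255],[0,-0.017,0.0035,0,0,0,255]]' | tee -a log
python3 -m handwheel '[[0,-0.0045,0,0,0,0,255],[0,-0.009,-0.001,0,0,0,255],[0,-0.013,-0.002,0,0,0,255],[0,-0.017,-0.0035,0,0,0,255]]' | tee -a log
python3 -m handwheel '[[0,-0.004,-0.002,0,0,0,255],[0,-0.008,-0.004,0,0,0,255],[0,-0.0115,-0.0065,0,0,0,255],[0,-0.015,-0.0095,0,0,0,255]]' | tee -a log
python3 ana.py; python3 tab.py 45 -67.5 20 4
```

```text
clock: 17.95
tcp_pos: [539.8, -49.1, 118.6]
eef_rot: [[0.294, -0.005, 0.956], [-0.956, -0.002, 0.294], [0.0, -1.0, -0.005]]
wrist_force: [-14.3, -3.2, -3.5]
finger_gap: 17.2
clock: 18.45
tcp_pos: [555.6, -44.1, 113.3]
eef_rot: [[0.294, -0.007, 0.956], [-0.956, -0.002, 0.294], [-0.001, -1.0, -0.007]]
wrist_force: [-12.4, -3.1, -11.2]
finger_gap: 17.2
clock: 18.95
tcp_pos: [572.3, -39.0, 114.7]
eef_rot: [[0.294, -0.007, 0.956], [-0.956, -0.001, 0.294], [-0.001, -1.0, -0.007]]
wrist_force: [-4.0, -3.0, -19.5]
finger_gap: 17.2
clock: 19.45
tcp_pos: [591.3, -33.1, 126.6]
eef_rot: [[0.295, 0.005, 0.955], [-0.955, 0.001, 0.295], [0.0, -1.0, 0.005]]
wrist_force: [8.7, 0.4, -20.6]
finger_gap: 17.4
clock: 19.95
tcp_pos: [602.1, -29.8, 146.1]
eef_rot: [[0.296, 0.012, 0.955], [-0.955, 0.001, 0.296], [0.002, -1.0, 0.012]]
wrist_force: [6.3, 1.0, -6.8]
finger_gap: 17.3
clock: 20.45
tcp_pos: [603.4, -29.4, 161.5]
eef_rot: [[0.295, 0.007, 0.955], [-0.955, 0.001, 0.295], [0.002, -1.0, 0.007]]
wrist_force: [6.2, 2.2, -4.0]
finger_gap: 17.1
clock: 20.95
tcp_pos: [599.2, -30.7, 177.6]
eef_rot: [[0.295, 
[... 1017 characters left out ...]
, 10.6, -12.1], [379.0, -0.5, -13.3], [357.7, -0.9, -16.6], [336.8, -2.6, -21.8], [317.7, -3.7, -25.7], [299.5, -4.2, -14.4], [279.1, -6.4, -0.3], [255.9, -8.5, 7.3], [232.1, -9.4, 8.2], [209.0, -11.1, 10.1], [186.6, -11.4, 12.6], [164.2, -9.8, 17.5], [134.3, -8.9, 20.4], [105.2, -4.9, 7.9], [85.5, -4.5, 6.2], [64.1, -2.6, 3.8], [42.0, -1.0, 5.0]]
45.0 -> 22.5 [(-3.0, -3.5), (-5.5, -7.0), (-7.5, -11.0), (-9.5, -15.0)]
22.5 -> 0.0 [(-1.5, -4.0), (-2.5, -8.0), (-3.5, -12.5), (-3.5, -17.0)]
0.0 -> -22.5 [(0.0, -4.5), (1.0, -9.0), (2.0, -13.0), (3.5, -17.0)]
-22.5 -> -45.0 [(2.0, -4.0), (4.0, -8.0), (6.5, -11.5), (9.5, -15.0)]
-45.0 -> -67.5 [(3.5, -3.0), (7.0, -5.5), (11.0, -7.5), (15.0, -9.5)]
```

Both directions agree (-1.306 and -1.287). Moving to q≈-1.30: target TCP s=479.9, z≈170.

```bash
python3 -m handwheel '[[0,-0.003,-0.0035,0,0,0,255],[0,-0.0055,-0.007,0,0,0,255],[0,-0.0075,-0.011,0,0,0,255],[0,-0.0095,-0.015,0,0,0,255]]' | tee -a log
python3 -m handwheel '[[0,-0.0015,-0.004,0,0,0,255],[0,-0.0025,-0.008,0,0,0,255],[0,-0.0035,-0.0125,0,0,0,255],[0,-0.0035,-0.017,0,0,0,255]]' | tee -a log
python3 -m handwheel '[[0,0,-0.0045,0,0,0,255],[0,0.001,-0.009,0,0,0,255],[0,0.002,-0.013,0,0,0,255],[0,0.0035,-0.017,0,0,0,255]]' | tee -a log
python3 -m handwheel '[[0,0.002,-0.004,0,0,0,255],[0,0.004,-0.008,0,0,0,255],[0,0.0065,-0.0115,0,0,0,255],[0,0.0095,-0.015,0,0,0,255]]' | tee -a log
python3 -m handwheel '[[0,0.0035,-0.003,0,0,0,255],[0,0.007,-0.0055,0,0,0,255],[0,0.011,-0.0075,0,0,0,255],[0,0.015,-0.0095,0,0,0,255],[0,0.015,-0.0095,0,0,0,255],[0,0.015,-0.0095,0,0,0,255],[0,0.015,-0.0095,0,0,0,255]]' | tee log2
python3 ana.py
```

```text
clock: 21.95
tcp_pos: [574.4, -38.3, 200.4]
eef_rot: [[0.295, 0.0, 0.956], [-0.956, -0.0, 0.295], [0.0, -1.0, 0.0]]
wrist_force: [1.1, 2.3, 4.8]
finger_gap: 17.0
clock: 22.45
tcp_pos: [557.9, -43.5, 202.7]
eef_rot: [[0.294, -0.001, 0.956], [-0.956, -0.0, 0.294], [-0.0, -1.0, -0.001]]
wrist_force: [0.4, 1.0, 2.3]
finger_gap: 17.0
clock: 22.95
tcp_pos: [542.2, -48.3, 198.5]
eef_rot: [[0.295, -0.001, 0.956], [-0.956, 0.0, 0.295], [-0.0, -1.0, -0.001]]
wrist_force: [5.7, 2.4, -5.7]
finger_gap: 17.0
clock: 23.45
tcp_pos: [529.5, -52.2, 189.1]
eef_rot: [[0.295, 0.004, 0.955], [-0.955, 0.001, 0.295], [0.0, -1.0, 0.004]]
wrist_force: [13.5, 2.6, -8.8]
finger_gap: 17.0
clock: 24.32
tcp_pos: [521.1, -54.8, 175.8]
eef_rot: [[0.295, 0.006, 0.955], [-0.955, 0.001, 0.295], [0.001, -1.0, 0.006]]
wrist_force: [12.8, 2.9, -3.4]
finger_gap: 17.1
centre s,h [523.26 159.92] rad res [-0.2 -0.  -0.   0.   0.   0.1  0.1  0.   0.   0.1  0.1  0.1  0.  -0.
  0.   0.   0.   0.1  0.1  0.1  0.1  0.1 -0.  -0.2 -0.2 -0.  -0.1 -0.1
 -0.1 -0.1  0.  -0.  -0.  -0.1 -0.1 -0.1 -0.1  0.1]
all fr N 5.94 G N 5.23 heavy-dow
[... 235 characters left out ...]
 [108.7, 5.6, 9.4], [134.5, 3.3, 7.9], [160.3, 1.9, 4.6], [183.6, 0.9, 6.1], [205.3, 1.1, 2.8], [227.6, 1.0, -5.5], [249.6, 2.9, -9.1], [270.7, 4.5, -13.8], [290.1, 6.6, -14.3], [309.3, 8.6, -12.8], [334.0, 9.6, -15.3], [355.6, 11.1, -13.9], [376.8, 11.7, -12.5], [398.6, 10.6, -12.0], [379.0, -0.5, -13.3], [357.7, -0.9, -16.6], [336.8, -2.6, -21.8], [317.7, -3.7, -25.7], [299.5, -4.2, -14.4], [279.1, -6.4, -0.3], [255.9, -8.5, 7.3], [232.1, -9.4, 8.2], [209.0, -11.1, 10.1], [186.6, -11.4, 12.6], [164.2, -9.9, 17.5], [134.2, -8.9, 20.4], [105.2, -4.9, 7.9], [85.4, -4.5, 6.2], [64.0, -2.6, 3.8], [42.0, -1.0, 5.0], [18.8, -0.1, 5.1], [-3.6, -0.8, 2.3], [-25.4, -3.1, -7.8], [-46.2, -3.1, -16.0]]
```

```bash
python3 -m handwheel '[[0,0.003,-0.0005,0,0,0,255],[0,0.006,-0.001,0,0,0,255],[0,0.006,-0.001,0,0,0,255],[0,0.006,-0.001,0,0,0,255],[0,0.006,-0.001,0,0,0,255],[0,0.006,-0.001,0,0,0,255]]' | tee log2
python3 - <<'E'
import re,numpy as np
P=eval(re.search(r'tcp_pos: (.*)',open('log2').read())[1]); s=P[0]*np.cos(.2985)+P[1]*np.sin(.2985)
print(np.arctan2(s-523.26,P[2]+2-159.92))
E
```

```text
clock: 25.08
tcp_pos: [519.4, -55.3, 170.7]
eef_rot: [[0.295, 0.005, 0.955], [-0.955, 0.0, 0.295], [0.001, -1.0, 0.005]]
wrist_force: [7.4, 2.9, 1.6]
finger_gap: 17.0
-1.2824820529381216
```

```bash
python3 -m handwheel '[[0,0.001,0,0,0,0,255],[0,0.001,0,0,0,0,255],[0,0.001,0,0,0,0,255],[0,0.001,0,0,0,0,255],[0,0.001,0,0,0,0,255],[0,0.001,0,0,0,0,255],[0,0.001,0,0,0,0,255],[0,0.001,0,0,0,0,255]]' | tee log2
python3 - <<'E'
import re
from h import *
a=shot('scene','s4.png')['pixels'][100:350,150:500,::-1];b=shot('top','t4.png')['pixels'][100:300,170:490,::-1]
cv2.imwrite('pics/c4.png',np.hstack([cv2.resize(a,(400,286),interpolation=2),cv2.resize(b,(400,286),interpolation=2)]))
for i in range(6):
    o=manip.get_obs();P=o['tcp_pos']; s=P[0]*np.cos(.2985)+P[1]*np.sin(.2985)
    print(o['clock'],np.arctan2(s-523.26,P[2]+2-159.92).round(4),np.round(o['wrist_force'],1),np.abs(o['qvel']).max().round(4),o['finger_gap'])
    manip.camera('top')
E
```

```text
clock: 26.08
tcp_pos: [519.3, -55.4, 170.2]
eef_rot: [[0.295, 0.005, 0.955], [-0.955, 0.0, 0.295], [0.001, -1.0, 0.005]]
wrist_force: [5.8, 3.1, 3.5]
finger_gap: 17.2
26.175 -1.294 [6.1 3.4 2.9] 0.0018 17.202494152462855
26.225 -1.2943 [5.4 2.3 2.9] 0.0023 17.09256919201424
26.275 -1.2943 [5.8 3.5 3.2] 0.0015 16.51031258772576
26.325 -1.2947 [5.3 2.5 3.1] 0.0026 17.06397024346289
26.375 -1.295 [5.4 3.2 2.9] 0.0015 17.415370665655175
26.425 -1.2943 [5.2 3.3 2.7] 0.0026 16.975208336089736
```

View pics/c4.png

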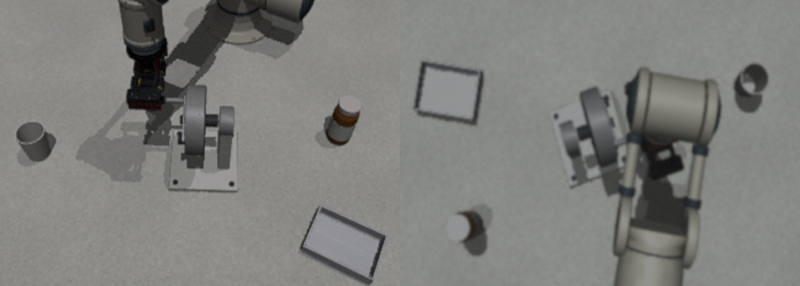

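The picture shows the gripper still on the handle, with the jar, beaker and tray in place. The carousel is at rest at q≈-1.294, against an estimate of -1.30. Handing in.

```bash
python3 -c "
from workcell import manip
print(manip.hand_in())"
```

```text
the job is handed in; nothing more can be done
None
```

I found the carousel's heavy side, brought it straight down, and handed the job in at about 26.4 s (limit 72 s). The gripper was still holding the handle.

- **Finding the heavy side:** I turned the carousel about 381° forward, then about 440° back, reading the push at the handle roughly every 22°. The fit gave friction of about 0.27 N m and a weight effect of about 0.24 N m. Heavy side down came out at q = -1.306 going forward and -1.28 going back, so I aimed for about -1.30.
- **Last checks:** The carousel was still at q = -1.294 over the last 0.25 s of readings. The grip gap was about 17 mm on the 18 mm sleeve, and the force was about 7 N. The jar, beaker and tray looked unmoved in both camera views.
- **What disagreed:**
  - The network's handle mark in the scene picture was wrong, so I used the sleeve ends I read from the pictures.
  - The push toward or away from the axis reached about 26 N on the way round, because the path I commanded was not perfectly centred.
  - A steady error in the force sensor would shift the angle and cannot be told apart from the weight. Free readings before the grip were only about 0.7 N off zero, so that error should be no more than about 0.1 rad.

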